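# Right a tipped spray can and return it to the can lane

### The arm

A 6-joint arm with a two-finger parallel gripper is mounted at the origin on the work surface. World frame = base frame: x ahead of the robot, y to its left, z up, the work surface at z = 0. Lengths are in mm, angles in degrees, forces in N, time in s.
With the tool pointing down it reaches from about 350 to 850 mm from the base axis. Payload 8.1 kg.
Tool frame: the origin (TCP) lies midway between the tips of the shut fingers; the grasp point (between the pads) lies 19 mm behind it; z points along the fingers, y is the line along which they close (so a half turn about z gives the same grasp; the last joint's range is limited). The gripper opens to 85 mm and grips with 20 to 120 N. Pads are 22 mm wide; open, the fingers measure 114 mm over their backs; the gripper's body (76 mm by 85 mm) begins 54 mm behind the grasp point. The pads swing forward as they close: fully open they stand 13 mm farther back than shut.
Start: joints at [71.138, 7.471, 85.268, -0, 87.261, -4.893], TCP at [144.813, 582.267, 231.292] pointing down, gripper open.
Joint ranges: [-169.43, 169.43], [-51.17, 129.36], [1.28, 143.12], [-76.62, 256.62], [0, 156.53], [-152.29, 152.29]. Speed limits (degrees/s): [136.94, 136.94, 159.86, 180, 180, 180].

### API

Orientations are given as [roll, pitch, yaw] about the fixed x, y, z axes, in that order (R = Rz(yaw) Ry(pitch) Rx(roll)).
In Python, from bench import sensors, optics, r gives the robot as it stands.
- The arm moves only by the tool apply_moves, never from a script. Its argument "targets" is a list of rows, each a list of 7 numbers: the shift along the tool's x, y, z in mm, then the turn, a rotation vector about the tool's x, y, z in rad, then the closure, from 0 (fully open) to 1 (shut). In form: [[x, y, z, wx, wy, wz, claw], ...]. A call has 1 to 20 rows; each row shifts and turns the commanded pose from where the row before left it, along the tool's axes as they then stand; what a row does not reach is not made up. A row lasts 1/8 s, in which the tool goes at most 62.5 mm and 10.7 degrees, less where a joint would pass 70% of its speed; a pose out of reach is approached as far as the arm can. A call is refused whole if a number of a shift passes 62.5 or a number of a turn 0.188, either way. A call with a gripper value outside its range is refused whole. The fingers move at their own pace and stop on an object; "force" is the grip in N (left out, the last holds). Time passes only in rows, so rows that do not move let the fingers close. It gives the time, the measured TCP pose, the force, the opening and the grip force at its end, in the units of the state.
- sensors.sense(): the state, without advancing time (a new reading comes with each control period).
- optics.snapshot(name): name is "side" or "top"; returns the picture (384x512x3 uint8, red, green, blue); there is no depth.
- optics.get_calibration(name): a dict with "camera_matrix" (3x3 intrinsics, pixels), "dist_coeffs" ([k1, k2, p1, p2, k3] as OpenCV has them; the pictures are not rectified), "pose" (4x4, takes a point from camera to world coordinates). Camera axes: x right, y down, z forward; pixel columns grow to the right and rows downward; lengths in mm; the calibration is good to about 2 mm. A picture is of the moment at which its call begins. get_calibration takes no time and is no camera call.
- r.hand_in(): hands the job in; it is judged then, once.
The state is a dict: "time": time; "joint_pos": joint angles; "qd": joint speeds; "joint_efforts": joint torques, N m; "tool_pos": TCP position; "tcp_rot": TCP orientation; "ft_force": force on the tool from outside, world axes, zero at the start; "wrist_torque": the same for the moment, N m; "finger_gap": finger opening in mm; "grip_force": force on a finger pad.
Only numpy, scipy, OpenCV 4.12 (cv2) and the standard library are available. Lean on these libraries where they do the work, as an engineer would, in place of code of your own. Each camera call takes 0.05 s, during which the arm holds its last target. There are 200 camera calls.

### The job

A spray can has tipped over on the bench. Stand it up on the square rubber mat and let go of it there; then take it again from above and set it upright in the empty place of the can lane, centred on its disc between or beside its neighbours, which stay standing where they are. Then push the lane's little end gate shut until it seats on its catch.

Things in the scene. Friction and masses are not known exactly. Their poses are not given: they have to be found in the camera images.
- can: the tipped spray can: a 62 mm diameter, 140 mm tall bare metal can with a paper band, a 10 mm cone shoulder and a grey cap 48 mm in diameter over heights 150 to 186 mm; 186 mm tall in all, about 0.26 kg. Origin: centre of its base; its z axis runs along the can from base to cap. At the start it lies on its side on the bench (axis 31 mm up) and can roll
- can2: a standing neighbour in the lane, the same shape as the tipped can; origin at the centre of its base, z up its axis
- bottle: another standing neighbour in the lane: white plastic bottle, 60 mm diameter up to 125 mm, tapering to a 32 mm cap, 178 mm tall; origin at the centre of its base, z up its axis
- rack: the can lane: plywood trough along its own y, 92 mm wide (x), 270 mm long (y), fixed. Origin: centre of its underside. Floor top at z 6 mm; side rails 45 mm high, 80 mm apart inside; end stop at +y 86 mm high; the gate closes the -y end. Three places on its centre line, y = 88, 6 and -76 mm. A 50 mm high catch bracket stands outside the +x rail (x 56 to 70, y -155 to -100 mm)
- place: the thin dark disc (68 mm diameter) on the lane's floor at the empty place; origin at its centre, at the level of the lane's floor. The can's base belongs here
- mat: square black rubber mat, 110 x 110 x 4 mm, fixed flat on the bench; origin at the centre of its underside (its top is 4 mm higher)
- gate (a joint): hinge angle of the steel end gate: 0 shut on the stop, seated behind the sprung roller catch; grows as it swings outward, up to 1.5. The roller resists from about 0.13 down to about 0.06 and takes about 6 N at the free end to pass. The gate is 85 mm long, 6 mm thick, from 8 to 90 mm above the bench
- gate_hinge (a point): point on the gate's vertical hinge axis (near -x corner of the lane's -y end), 75 mm above the bench; its axes turn with the gate: x along the gate towards its free end, y through the gate towards the inside of the lane
- gate_handle (a point): centre of the outer end of the gate's black push block (14 mm wide, 18 mm high, standing 34 mm out from the gate's outer face), 65 mm from the hinge along the gate and 75 mm above the bench; its axes turn with the gate: push along its +y
Things that resemble listed ones, but are neither listed nor needed, are in the scene too. Leave any green or red look-alike of the can alone.

How it is judged:
By the outcome, as a careful person would: the job done as asked, in the order asked, and still so for the second after the job is handed in, with the robot touching nothing.
It also fails if it takes over 69 s, if anything falls off the work surface, if the arm or the gripper's body presses on something with over 40 N, if the wrist force passes 120 N, or if a joint passes its speed limit or range.

## Working session

There is one attempt and no reset: what is moved stays moved. The work goes in short steps, Python scripts to look and compute and a tool call to move; the robot and the scene stay as the last step left them, time stands still between calls to the robot, and variables do not carry over. Pictures are saved under pics/ and viewed, at most 10 in all, crops included, and the job is handed in when it is done.

Besides the shell and the picture viewer there is one more tool, called after "Emit:" as a command line: name --pt "numbers of a row" for each row, then --argument value for the rest. apply_moves: Moves the arm, as the interface text tells. Its arguments: {"type":"object","properties":{"targets":{"type":"array"},"force":{"type":"number"}},"required":["targets"]}

```bash
mkdir -p pics; ls
python3 - <<'E'
from bench import sensors, optics, r
import cv2
for n in("side","top"):
    cv2.imwrite(f"pics/{n}0.png",optics.snapshot(n)[:,:,::-1])
    c=optics.get_calibration(n);print(n,c["camera_matrix"],c["dist_coeffs"],c["pose"])
print(sensors.sense())
E
```

```text
pics
side [[373.54129572   0.         250.14377607]
 [  0.         373.54129572 193.2865004 ]
 [  0.           0.           1.        ]] [0.00436278 0.         0.         0.         0.        ] [[ 9.57104258e-01 -2.09004867e-01  2.00669892e-01  2.69487263e+02]
 [-2.89554332e-01 -6.64911062e-01  6.88514030e-01 -9.50275441e+02]
 [-1.04751517e-02 -7.17084546e-01 -6.96907473e-01  8.83352214e+02]
 [ 0.00000000e+00  0.00000000e+00  0.00000000e+00  1.00000000e+00]]
top [[347.93516873   0.         258.26187284]
 [  0.         347.93516873 191.70407503]
 [  0.           0.           1.        ]] [-0.02917882  0.          0.          0.          0.        ] [[ 3.07610481e-02 -9.92505639e-01  1.18263746e-01  3.71774399e+02]
 [-9.99292275e-01 -2.79750085e-02  2.51465400e-02 -1.48514529e+02]
 [-2.16496534e-02 -1.18953582e-01 -9.92663759e-01  9.93906873e+02]
 [ 0.00000000e+00  0.00000000e+00  0.00000000e+00  1.00000000e+00]]
{'time': 0.1, 'joint_pos': array([ 7.11380254e+01,  7.51251488e+00,  8.53251390e+01,  1.87946542e-03,
        8.72599700e+01, -4.89290651e+00]), 'qd': array([ 0.07561198, -0.07006609, -0.14295847,  0.01270332, -0.00979081,
        0.04159012]), 'joint_efforts': array([ 1.01398993e-03, -5.70960617e+01, -5.01936042e+01, -2.62006506e-04,
        8.27499374e-03,  1.19033475e-04]), 'tool_pos': array([144.64132019, 581.78838168, 230.31112032]), 'tcp_rot': array([-1.79902892e+02, -1.01970062e-02,  1.66030832e+02]), 'ft_force': array([-0.05806696,  0.52694284,  0.43404203]), 'wrist_torque': array([0.01400573, 0.02309065, 0.00674697]), 'grip_force': 0.0, 'finger_gap': 85.39991911003969}
```

View pics/top0.png

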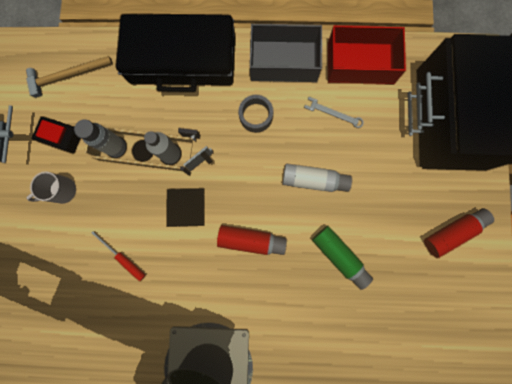

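View pics/side0.png

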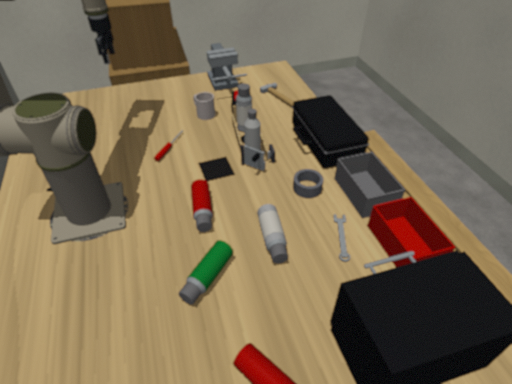

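Candidates in the top view are the bare metal/paper can at (317,178), red look-alikes at (252,240) and (460,232), a green one at (342,257), and standing ones in the lane at about (100,140) and (162,148). By the description it is the one at (317,178). In the side view it is at (272,232). I'll check it and the lane in one close crop.

Run:
```python
import cv2,numpy as np
t=cv2.imread("pics/top0.png");s=cv2.imread("pics/side0.png")
R=lambda im,x,y,w,h,k:cv2.resize(im[y:y+h,x:x+w],None,fx=k,fy=k,interpolation=cv2.INTER_CUBIC)
a=R(t,275,155,80,50,5)   #400x250
b=R(s,250,195,80,70,5)[:350] #400x350
c=R(t,70,110,160,120,2.5) #400x300
d=R(s,190,75,100,75,4)  #400x300
L=np.vstack([a,b]);Rr=np.vstack([c,d])
cv2.imwrite("pics/crop0.png",np.hstack([L,Rr]))
```

```text
(no output)
```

View pics/crop0.png

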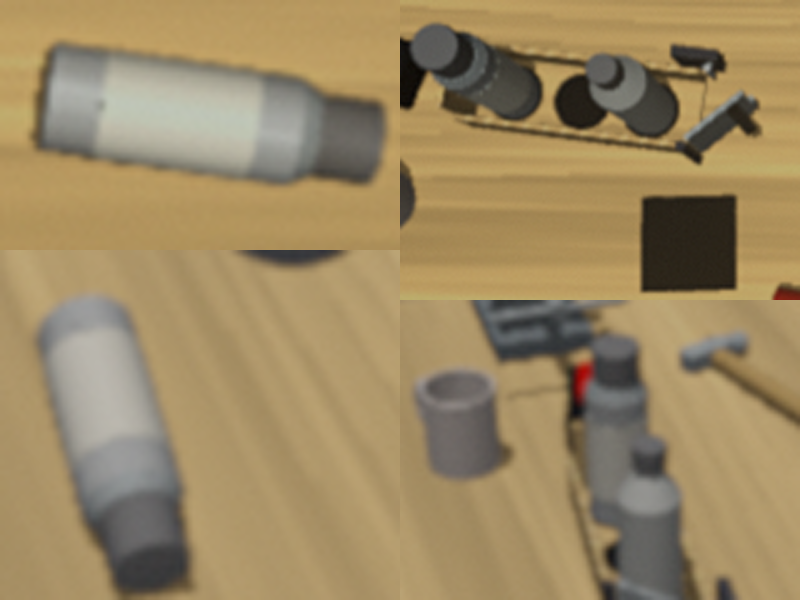

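The crop confirms it: bare metal with a paper band, base at top-view (283,175), cap end at (351,182). In the lane, can2 is at +y and the bottle at -y. The empty disc lies between them at (143,150), and the open gate runs from (187,170) to (208,149).

```bash
cat > h.py <<'E'
import numpy as np,cv2
from scipy.optimize import minimize,least_squares
from bench import sensors,optics,r
C={n:optics.get_calibration(n) for n in("side","top")}
def ray(n,uv):
    c=C[n];P=np.array(c["pose"])
    q=cv2.undistortPoints(np.array([[uv]],float),np.array(c["camera_matrix"]),np.array(c["dist_coeffs"]))[0,0]
    return P[:3,3],P[:3,:3]@[q[0],q[1],1]
def at(n,uv,z):
    o,d=ray(n,uv);return (o+d*(z-o[2])/d[2])[:2]
def proj(n,X):
    c=C[n];P=np.linalg.inv(np.array(c["pose"]))
    return cv2.projectPoints(np.array(X,float).reshape(-1,3),cv2.Rodrigues(P[:3,:3])[0],P[:3,3],np.array(c["camera_matrix"]),np.array(c["dist_coeffs"]))[0].reshape(-1,2)
th=np.linspace(0,2*np.pi,48,endpoint=False)
def rings(prof):  # list of (radius,height) -> points, z axis
    return np.vstack([np.c_[R*np.cos(th),R*np.sin(th),0*th+h] for R,h in prof])
PARTS=[rings([(31,0),(31,140)]),rings([(31,140),(24,150)]),rings([(24,150),(24,186)])]
def sil(n,parts,T,shape=(384,512),k=4):
    m=np.zeros((shape[0]*k,shape[1]*k),np.uint8)
    for p in parts:
        uv=proj(n,p@T[:3,:3].T+T[:3,3]);h=cv2.convexHull(((uv+.5)*k-.5).astype(np.float32))
        cv2.fillConvexPoly(m,np.round(h).astype(np.int32),255)
    return cv2.resize(m,shape[::-1],interpolation=cv2.INTER_AREA)/255.
def lying(x,y,psi,z=31):  # axis direction psi
    c,s=np.cos(psi),np.sin(psi);T=np.eye(4)
    T[:3,:3]=np.array([[0,-s,c],[0,c,s],[-1,0,0]]);T[:3,3]=[x,y,z];return T
E
python3 - <<'E'
from h import *
b=at("top",(283.5,175),31);e=at("top",(351,182),31);print("can ends",b,e,np.hypot(*(e-b)))
masks={}
for n,(x,y,w,h) in {"top":(272,155,90,45),"side":(248,195,50,75)}.items():
    im=cv2.imread(f"pics/{n}0.png");hsv=cv2.cvtColor(im,cv2.COLOR_BGR2HSV).astype(int)
    m=np.full(im.shape[:2],cv2.GC_BGD,np.uint8)
    d=e-b;psi=np.arctan2(d[1],d[0]);s=sil(n,PARTS,lying(*b,psi))
    m[cv2.dilate(s,np.ones((13,13)))>.5]=cv2.GC_PR_BGD;m[s>.5]=cv2.GC_PR_FGD;m[cv2.erode(s,np.ones((7,7)))>.9]=cv2.GC_FGD
    cv2.grabCut(im,m,None,np.zeros((1,65)),np.zeros((1,65)),5,cv2.GC_INIT_WITH_MASK)
    masks[n]=((m==1)|(m==3)).astype(float);print(n,masks[n].sum(),s.sum())
for ns in(["top"],["side"],["top","side"]):
    f=lambda p:sum(np.abs(sil(n,PARTS,lying(p[0],p[1],p[2]/50))-masks[n]).sum() for n in ns)
    o=minimize(f,[*b,psi*50],method="Nelder-Mead",options=dict(initial_simplex=np.array([[*b,psi*50]]*4)+np.vstack([np.zeros(3),6*np.eye(3)])))
    print(ns,o.x[:2],np.degrees(o.x[2]/50),o.fun)
for nm,z,t,s in(("can2",192,(84,128.4),(243.75,86.25)),("bottle",184,(151.2,138),(252.25,111.25))):
    print(nm,at("top",t,z),at("side",s,z))
print("disc",at("top",(143.2,150.4),6))
print("gate hinge/free",at("top",(187.2,170),90),at("top",(208,148.8),90))
print("rails +x",at("top",(106,128.8),45),at("top",(192,140.8),45),"-x",at("top",(94,158.8),45),at("top",(186,170),45))
im=cv2.imread("pics/top0.png");g=im[185:230,160:212].max(2);u=np.argwhere(g<75);print("mat",at("top",(160+u[:,1].mean(),185+u[:,0].mean()),4),len(u))
E
```

```text
can ends [ 535.57243746 -193.3338841 ] [ 521.00174133 -381.69641586] 188.92524595220436
top 1478.0 1466.6627450980393
side 1183.0 1191.7019607843135
['top'] [ 540.07949944 -191.3032073 ] -96.9309591812472 56.48627450980392
['side'] [ 541.15871616 -197.68317477] -97.06971018519644 50.31372549019608
['top', 'side'] [ 540.59727202 -192.82183542] -96.91271769937491 160.1921568627451
can2 [609.73076432 298.44749861] [613.05100006 293.51476083]
bottle [591.49983279 134.44959599] [596.08947367 129.35169999]
disc [601.94780738 217.78925534]
gate hinge/free [532.10227216  64.61460535] [590.90698195  11.99553576]
rails +x [653.39134346 315.79709821] [623.72947124  66.3368401 ] -x [565.40688506 342.86044683] [539.99639246  78.58973397]
mat [439.81052734  85.45833184] 1362
```

```bash
cat >> h.py <<'E'
from scipy.spatial.transform import Rotation as Ro
from scipy.linalg import logm,expm
def pose(p,rpy):
    T=np.eye(4);T[:3,:3]=Ro.from_euler("xyz",rpy,degrees=True).as_matrix();T[:3,3]=p;return T
def now():
    s=sensors.sense();return pose(s["tool_pos"],s["tcp_rot"])
def steps(T0,T1,n=None):
    D=np.linalg.inv(T0)@T1;L=np.real(logm(D))
    w=np.array([L[2,1],L[0,2],L[1,0]]);v=L[:3,3]
    m=int(np.ceil(max(np.abs(v).max()/60,np.linalg.norm(v)/61,np.linalg.norm(w)/.18)));n=n or max(m,1)
    S=expm(L/n);print(f"n={n} row:",np.round(S[:3,3],2),np.round(Ro.from_matrix(S[:3,:3]).as_rotvec(),4),"(min n",m,")")
E
python3 - <<'E'
from h import *
T=pose([144.8,582.3,281.3],[180,0,166.03])
steps(T,pose([527,-294,281.3],[180,0,83]),18)
E
```

```text
n=18 row: [-56.5  -13.31   0.  ] [-0.     -0.      0.0805] (min n 18 )
```

Emit:
apply_moves --pt "0 0 -50 0 0 0 0" --pt "-56.5 -13.3 0 0 0 0.0805 0" --pt "-56.5 -13.3 0 0 0 0.0805 0" --pt "-56.5 -13.3 0 0 0 0.0805 0" --pt "-56.5 -13.3 0 0 0 0.0805 0" --pt "-56.5 -13.3 0 0 0 0.0805 0" --pt "-56.5 -13.3 0 0 0 0.0805 0" --pt "-56.5 -13.3 0 0 0 0.0805 0" --pt "-56.5 -13.3 0 0 0 0.0805 0" --pt "-56.5 -13.3 0 0 0 0.0805 0" --pt "-56.5 -13.3 0 0 0 0.0805 0" --pt "-56.5 -13.3 0 0 0 0.0805 0" --pt "-56.5 -13.3 0 0 0 0.0805 0" --pt "-56.5 -13.3 0 0 0 0.0805 0" --pt "-56.5 -13.3 0 0 0 0.0805 0" --pt "-56.5 -13.3 0 0 0 0.0805 0" --pt "-56.5 -13.3 0 0 0 0.0805 0" --pt "-56.5 -13.3 0 0 0 0.0805 0" --pt "-56.5 -13.3 0 0 0 0.0805 0" --force 40

```text
time: 2.48
tool_pos: [526.5, -295.6, 280.6]
tcp_rot: [-180.0, -0.0, 82.9]
ft_force: [0.4, -0.1, -0.2]
finger_gap: 85.0
grip_force: 0.0
```

```bash
cat >> h.py <<'E'
import json
def log():
    s=sensors.sense();open("log.txt","a").write(json.dumps([list(map(float,s["joint_pos"])),list(map(float,s["tool_pos"])),list(map(float,s["tcp_rot"]))])+"\n");return s
E
python3 - <<'E'
from h import *
s=log();print(s["joint_pos"])
open("log.txt","a").write(json.dumps([[71.138,7.471,85.268,0,87.261,-4.893],[144.813,582.267,231.292],[180,0,166.031]])+"\n")
G=lambda z:pose([529.2,-288.2,z],[180,0,83])@pose([0,0,0],[0,15,0])
steps(now(),G(90));steps(G(90),G(10))
E
```

```text
[-3.41769258e+01  7.24228872e+00  8.04065047e+01  6.98889843e-03
  9.24063765e+01 -2.70370351e+01]
n=4 row: [-2.79  0.46 47.74] [-0.0001  0.0653 -0.0006] (min n 4 )
n=2 row: [-10.35  -0.    38.64] [ 0. -0. -0.] (min n 2 )
```

Emit:
apply_moves --pt "-2.8 0.5 47.7 0 0.0653 0 0" --pt "-2.8 0.5 47.7 0 0.0653 0 0" --pt "-2.8 0.5 47.7 0 0.0653 0 0" --pt "-2.8 0.5 47.7 0 0.0653 0 0" --pt "0 0 0 0 0 0 0"

```text
time: 3.1
tool_pos: [526.4, -284.7, 85.1]
tcp_rot: [-179.4, -15.3, 82.8]
ft_force: [-0.2, 0.7, 0.2]
finger_gap: 85.5
grip_force: 0.0
```

Run:
```python
from h import *
s=log();print(s["joint_pos"],s["tool_pos"],s["tcp_rot"])
G=lambda z:pose([529.2,-288.2,z],[180,0,83])@pose([0,0,0],[0,15,0])
steps(now(),G(10),4)
cv2.imwrite("pics/hov.png",np.hstack([cv2.resize(optics.snapshot("top")[130:230,250:400,::-1],None,fx=2.6,fy=2.6),cv2.resize(optics.snapshot("side")[160:280,215:365,::-1],(390,260))]))
```

```text
[-40.87677445  20.91689806  86.66529368  12.49149761  81.71776191
 -36.56114599] [ 526.4383271  -284.66154064   85.1273773 ] [-179.43031784  -15.29665227   82.79246788]
n=4 row: [-5.68  0.91 17.91] [-0.0022 -0.0013 -0.0009] (min n 2 )
```

View pics/hov.png

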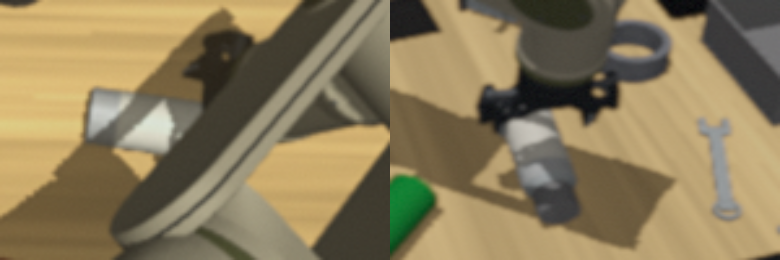

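The top view is blocked by the arm. The side view shows the open fingers straddling the can's body between band and shoulder, roughly symmetric. Now I'll descend and close.

Emit:
apply_moves --pt "-5.7 0.9 18 0 0 0 0" --pt "-5.7 0.9 18 0 0 0 0" --pt "-5.7 0.9 18 0 0 0 0" --pt "-5.7 0.9 18 0 0 0 0" --pt "0 0 0 0 0 0 0" --pt "0 0 0 0 0 0 0.5" --pt "0 0 0 0 0 0 0.5" --pt "0 0 0 0 0 0 0.5" --pt "0 0 0 0 0 0 0.5" --force 40

```text
time: 4.32
tool_pos: [533.9, -291.2, 16.4]
tcp_rot: [179.9, -14.9, 83.0]
ft_force: [-0.1, -1.6, 5.1]
finger_gap: 60.5
grip_force: 43.9
```

```bash
cat >> h.py <<'E'
def fk(q,P):
    a0,d0,H,L1,e,L2,Lt,c=P;q=np.radians(q);R=lambda ax,t:Ro.from_euler(ax,t).as_matrix()
    A=R("z",q[0]);B=A@R("y",q[1]);D=A@R("y",q[1]+q[2]);W=D@R("z",q[3])@R("y",q[4])
    p=A@[a0,d0,H]+B@[0,0,L1]+D@[e,0,L2]+W@[0,0,Lt]
    return p,W@R("z",q[5]+c)
def load():
    return [json.loads(l) for l in open("log.txt")]
def fitfk():
    def f(P):
        o=[]
        for q,p,a in load():
            x,R=fk(q,P);o+=list(x-p)+list(100*(R-Ro.from_euler("xyz",a,degrees=True).as_matrix()).ravel())
        return np.r_[o,1e-3*(P[:7]-[0,50,400,400,0,400,200])]
    best=min((least_squares(f,[0,50,400,400,0,400,200,c]) for c in(0,np.pi/2,np.pi,-np.pi/2)),key=lambda o:o.cost)
    return best.x,best.cost
E
python3 - <<'E'
from h import *
s=log();print(s["joint_pos"],s["tool_pos"],s["tcp_rot"],s["finger_gap"],s["grip_force"])
P,c=fitfk();print(np.round(P,2),c)
for q,p,a in load():print(fk(q,P)[0]-p)
E
```

```text
[-40.89179932  26.48059524  87.30957484  12.82606912  74.94776336
 -38.19990619] [ 533.92255041 -291.18296721   16.35232123] [179.90672375 -14.9065283   83.02714034] 60.46204469316265 43.9083856344223
[  0.    51.2  318.09 369.09  61.6  553.4  364.79   1.57] 0.03107837123621449
[ 0.00110357  0.00219622 -0.00020692]
[ 0.00202323 -0.00042109 -0.00011121]
[ 1.65732148e-04 -3.96860569e-04  1.94386160e-05]
[-3.69970564e-04  6.14406651e-05  3.80594559e-04]
```

Emit:
apply_moves --pt "0 0 0 0 0 0 0.1" --pt "0 0 0 0 0 0 0.1" --pt "0 0 4 0 0 0 0.1" --pt "0 0 4 0 0 0 0.1" --pt "0 0 0 0 0 0 0.5" --pt "0 0 0 0 0 0 0.5" --pt "0 0 0 0 0 0 0.5" --pt "0 0 0 0 0 0 0.5" --force 50

```text
time: 5.32
tool_pos: [533.4, -288.4, 7.5]
tcp_rot: [-180.0, -15.0, 83.0]
ft_force: [0.7, -0.3, -1.7]
finger_gap: 61.2
grip_force: 54.4
```

```bash
cat >> h.py <<'E'
LO=np.array([-169.43,-51.17,1.28,-76.62,0,-152.29]);HI=np.array([169.43,129.36,143.12,256.62,156.53,152.29])
def ik(T,q0,P):
    f=lambda q:np.r_[fk(q,P)[0]-T[:3,3],200*(fk(q,P)[1]-T[:3,:3]).ravel()]
    o=least_squares(f,np.clip(q0,LO+.01,HI-.01),bounds=(LO,HI));return o.x,np.sqrt(2*o.cost)
E
python3 - <<'E'
from h import *
s=log();P,c=fitfk();print(np.round(P,2),c)
Tg=now();a=np.radians(-97);yb=-194.5
x=s["tool_pos"];t=(yb-x[1])/np.sin(a)
X=np.linalg.inv(Tg)@lying(x[0]+t*np.cos(a),yb,a);np.save("X.npy",X);print(X.round(3), t)
q0=s["joint_pos"]
for phi in range(-180,180,15):
    T=pose([440,84,8],[0,0,phi])@np.linalg.inv(X);best=None
    for qs in(q0,[20,0,100,60,90,0],[20,0,100,-60,90,0],[0,30,90,90,60,90],[30,0,110,150,120,0],[30,-30,140,-60,90,60],[40,30,90,-40,130,-90]):
        q,e=ik(T,qs,P)
        if best is None or e<best[1]:best=(q,e)
    z=T[:3,2];print(phi,"toolz",z.round(2),best[0].round(0),"err",best[1].round(1),"marg",min((best[0]-LO).min(),(HI-best[0]).min()).round(0))
E
```

```text
[  0.    51.2  318.09 369.09  61.6  553.4  364.79   1.57] 0.031078463643491712
[[-2.5800e-01 -0.0000e+00 -9.6600e-01  9.7503e+01]
 [ 0.0000e+00  1.0000e+00 -0.0000e+00  9.0000e-03]
 [ 9.6600e-01 -0.0000e+00 -2.5800e-01  1.7440e+00]
 [ 0.0000e+00  0.0000e+00  0.0000e+00  1.0000e+00]] -94.64286180515529
-180 toolz [-0.97  0.   -0.26] [  2.  58.  60.   3. 137.  93.] err 0.0 marg 20.0
-165 toolz [-0.93 -0.25 -0.26] [  9.  59.  59.  -9. 137.  82.] err 0.0 marg 20.0
-150 toolz [-0.84 -0.48 -0.26] [ 15.  57.  62. -20. 134.  72.] err 0.0 marg 23.0
-135 toolz [-0.68 -0.68 -0.26] [ 21.  54.  67. -30. 129.  64.] err 0.0 marg 28.0
-120 toolz [-0.48 -0.84 -0.26] [ 27.  50.  74. -38. 122.  58.] err 0.0 marg 35.0
-105 toolz [-0.25 -0.93 -0.26] [ 33.  44.  83. -45. 114.  54.] err 0.0 marg 31.0
-90 toolz [-0.   -0.97 -0.26] [ 38.  38.  93. -52. 106.  52.] err 0.0 marg 25.0
-75 toolz [ 0.25 -0.93 -0.26] [ 43.  31. 105. -59.  98.  51.] err 0.0 marg 17.0
-60 toolz [ 0.48 -0.84 -0.26] [ 47.  23. 116. -68.  89.  52.] err 0.0 marg 9.0
-45 toolz [ 0.68 -0.68 -0.26] [ 49.  14. 128. -77.  81.  52.] err 4.9 ma
[... 417 characters left out ...]
8  0.68 -0.26] [-47.   4. 143.  79.  81. 124.] err 15.9 marg 0.0
60 toolz [ 0.48  0.84 -0.26] [-45.  10. 134.  69.  86. 125.] err 0.0 marg 9.0
75 toolz [ 0.25  0.93 -0.26] [-40.  19. 122.  61.  93. 125.] err 0.0 marg 21.0
90 toolz [ 0.    0.97 -0.26] [-35.  28. 110.  54. 101. 124.] err 0.0 marg 28.0
105 toolz [-0.25  0.93 -0.26] [-29.  35.  98.  47. 108. 123.] err 0.0 marg 29.0
120 toolz [-0.48  0.84 -0.26] [-23.  42.  88.  40. 116. 121.] err 0.0 marg 31.0
135 toolz [-0.68  0.68 -0.26] [-17.  47.  78.  33. 123. 117.] err 0.0 marg 34.0
150 toolz [-0.84  0.48 -0.26] [-10.  52.  70.  25. 129. 112.] err 0.0 marg 27.0
165 toolz [-0.93  0.25 -0.26] [ -4.  56.  64.  15. 134. 103.] err 0.0 marg 22.0
```

```bash
cat >> h.py <<'E'
def path(T0,T1,n,q0,P):
    L=np.real(logm(np.linalg.inv(T0)@T1));q=q0;mx=0*q0;E=0;out=[]
    for i in range(1,n+1):
        T=T0@np.real(expm(L*i/n));qn,e=ik(T,q,P);mx=np.maximum(mx,abs(qn-q));E=max(E,e);q=qn
        w=T[:3,3]-T[:3,2]*365;out.append(np.r_[T[:3,3],w].round(0))
    print("max dq/row",mx.round(1),"err",round(E,2),"q",q.round(0));return q,np.array(out)
E
python3 - <<'E'
from h import *
s=sensors.sense();P,_=fitfk();X=np.load("X.npy");T0=now();q0=s["joint_pos"]
A=T0.copy();A[2,3]+=180
M=lambda z,phi=-80:pose([440,84,z],[0,0,phi])@np.linalg.inv(X)
steps(T0,A,4);q,_=path(T0,A,4,q0,P)
steps(A,M(130),16);q,o=path(A,M(130),16,q,P);print(o[::3])
steps(M(130),M(10),5);q,o=path(M(130),M(10),5,q,P)
E
```

```text
n=4 row: [ 1.163e+01 -1.000e-02 -4.347e+01] [-0.  0.  0.] (min n 3 )
max dq/row [0.  3.4 2.5 0.2 4.3 1. ] err 0.0 q [-41.  16.  81.  12.  91. -34.]
n=16 row: [ 20.43  -5.08 -13.66] [-0.0103 -0.0974 -0.0178] (min n 9 )
max dq/row [6.6 6.2 3.8 6.2 3.  6.1] err 0.0 q [ 42.  19. 103. -59. 107.  41.]
[[ 530. -272.  206.  519. -330.  566.]
 [ 519. -212.  250.  506. -164.  612.]
 [ 505. -143.  276.  484.    8.  607.]
 [ 488.  -70.  279.  456.  169.  553.]
 [ 467.   -0.  262.  422.  307.  454.]
 [ 444.   61.  225.  383.  408.  319.]]
n=5 row: [23.19  0.    6.2 ] [-0.  0. -0.] (min n 2 )
max dq/row [0.  3.  0.8 0.6 1.3 2.2] err 0.0 q [ 42.  33. 101. -57. 101.  51.]
```

Emit:
apply_moves --pt "11.6 0 -43.5 0 0 0 0.5" --pt "11.6 0 -43.5 0 0 0 0.5" --pt "11.6 0 -43.5 0 0 0 0.5" --pt "11.6 0 -43.5 0 0 0 0.5"

```text
time: 5.82
tool_pos: [533.3, -288.5, 189.1]
tcp_rot: [-180.0, -15.0, 83.0]
ft_force: [1.4, -1.1, -0.8]
finger_gap: 60.8
grip_force: 55.2
```

Emit:
apply_moves --pt "20.4 -5.1 -13.7 -0.0103 -0.0974 -0.0178 0.5" --pt "20.4 -5.1 -13.7 -0.0103 -0.0974 -0.0178 0.5" --pt "20.4 -5.1 -13.7 -0.0103 -0.0974 -0.0178 0.5" --pt "20.4 -5.1 -13.7 -0.0103 -0.0974 -0.0178 0.5" --pt "20.4 -5.1 -13.7 -0.0103 -0.0974 -0.0178 0.5" --pt "20.4 -5.1 -13.7 -0.0103 -0.0974 -0.0178 0.5" --pt "20.4 -5.1 -13.7 -0.0103 -0.0974 -0.0178 0.5" --pt "20.4 -5.1 -13.7 -0.0103 -0.0974 -0.0178 0.5" --pt "20.4 -5.1 -13.7 -0.0103 -0.0974 -0.0178 0.5" --pt "20.4 -5.1 -13.7 -0.0103 -0.0974 -0.0178 0.5" --pt "20.4 -5.1 -13.7 -0.0103 -0.0974 -0.0178 0.5" --pt "20.4 -5.1 -13.7 -0.0103 -0.0974 -0.0178 0.5" --pt "20.4 -5.1 -13.7 -0.0103 -0.0974 -0.0178 0.5" --pt "20.4 -5.1 -13.7 -0.0103 -0.0974 -0.0178 0.5" --pt "20.4 -5.1 -13.7 -0.0103 -0.0974 -0.0178 0.5" --pt "20.4 -5.1 -13.7 -0.0103 -0.0974 -0.0178 0.5" --pt "0 0 0 0 0 0 0.5" --pt "0 0 0 0 0 0 0.5"

```text
time: 8.07
tool_pos: [444.2, 60.6, 225.9]
tcp_rot: [179.8, 74.9, 99.8]
ft_force: [0.6, 0.4, -1.5]
finger_gap: 60.6
grip_force: 55.6
```

Run:
```python
from h import *
s=log();print(s["joint_pos"].round(1),s["tool_pos"].round(1),s["tcp_rot"].round(1),s["finger_gap"],s["grip_force"],s["ft_force"])
P,c=fitfk();print(P.round(2),c)
X=np.load("X.npy");Tc=now()@X;print(Tc.round(3))
M=lambda z,phi=-80:pose([440,84,z],[0,0,phi])@np.linalg.inv(X)
steps(now(),M(25),4)
t=optics.snapshot("top");b=optics.snapshot("side")
cv2.imwrite("pics/m1t.png",t[:,:,::-1]);cv2.imwrite("pics/m1s.png",b[:,:,::-1])
cv2.imwrite("pics/m1.png",np.hstack([cv2.resize(t[110:260,110:260,::-1],(400,400)),cv2.resize(b[60:210,140:290,::-1],(400,400))]))
for n in("top","side"):print(n,proj(n,np.array([[0,0,0,1],[0,0,186,1]])@Tc.T[:,:3]).round(1))
```

```text
[ 41.5  19.1 103.  -59.3 106.8  41.1] [444.2  60.6 225.9] [179.8  74.9  99.8] 60.64203086160224 55.597960352897644 [ 0.61732219  0.39317531 -1.50652452]
[  0.    51.2  318.1  369.1   61.6  553.4  364.8    1.57] 0.031082891689074577
[[ 1.74000e-01  9.85000e-01 -1.00000e-03  4.40210e+02]
 [-9.85000e-01  1.74000e-01 -2.00000e-03  8.39490e+01]
 [-1.00000e-03  1.00000e-03  1.00000e+00  1.31297e+02]
 [ 0.00000e+00  0.00000e+00  0.00000e+00  1.00000e+00]]
n=4 row: [25.67 -0.04  6.83] [ 0.0001 -0.0004 -0.0003] (min n 2 )
top [[173.8 203. ]
 [149.3 194.9]]
side [[212.4 139.2]
 [207.5  89.4]]
```

View pics/m1.png

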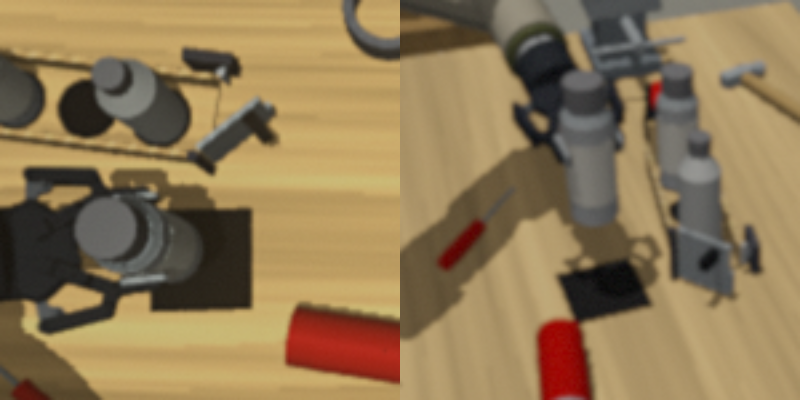

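The can hangs upright over the mat. Its cap top is at top-view (150,196), against (149.3,194.9) predicted. In the side view the cap top is near (209,92). Now I'll lower it onto the mat.

Emit:
apply_moves --pt "25.7 0 6.8 0 0 0 0.5" --pt "25.7 0 6.8 0 0 0 0.5" --pt "25.7 0 6.8 0 0 0 0.5" --pt "25.7 0 6.8 0 0 0 0.5" --pt "5.8 0 1.5 0 0 0 0.5" --pt "5.8 0 1.5 0 0 0 0.5" --pt "0 0 0 0 0 0 0.5"

```text
time: 9.05
tool_pos: [444.1, 61.1, 107.9]
tcp_rot: [179.7, 75.0, 99.7]
ft_force: [-0.5, -0.3, -2.0]
finger_gap: 60.7
grip_force: 55.6
```

Emit:
apply_moves --pt "2.9 0 0.8 0 0 0 0.5" --pt "0 0 0 0 0 0 0.5"

```text
time: 9.3
tool_pos: [443.8, 61.0, 104.3]
tcp_rot: [179.9, 75.0, 99.9]
ft_force: [-0.9, -0.4, -2.3]
finger_gap: 60.6
grip_force: 55.6
```

Emit:
apply_moves --pt "1.9 0 0.5 0 0 0 0.5" --pt "0 0 0 0 0 0 0.5"

```text
time: 9.55
tool_pos: [443.6, 60.9, 102.1]
tcp_rot: [-180.0, 75.0, 100.0]
ft_force: [-0.0, 0.4, -1.5]
finger_gap: 60.7
grip_force: 55.6
```

Emit:
apply_moves --pt "1.5 0 0.4 0 0 0 0.5" --pt "0 0 0 0 0 0 0.5"

```text
time: 9.8
tool_pos: [443.6, 60.8, 100.5]
tcp_rot: [-180.0, 75.1, 100.0]
ft_force: [-0.5, 0.1, -2.4]
finger_gap: 60.9
grip_force: 55.6
```

Emit:
apply_moves --pt "1.5 0 0.4 0 0 0 0.5" --pt "0 0 0 0 0 0 0.5"

```text
time: 10.05
tool_pos: [443.6, 60.8, 98.9]
tcp_rot: [-180.0, 75.1, 100.0]
ft_force: [0.2, 0.6, -1.3]
finger_gap: 60.7
grip_force: 55.6
```

Emit:
apply_moves --pt "1.5 0 0.4 0 0 0 0.5" --pt "0 0 0 0 0 0 0.5"

```text
time: 10.3
tool_pos: [443.7, 60.9, 98.0]
tcp_rot: [179.9, 75.1, 99.9]
ft_force: [-0.1, 0.1, 2.2]
finger_gap: 61.0
grip_force: 55.7
```

Emit:
apply_moves --pt "0 0 0 0 0 0 0.2" --pt "0 0 0 0 0 0 0" --pt "0 0 0 0 0 0 0" --pt "0 0 -10 0 0 0 0" --pt "0 0 -30 0 0 0 0" --pt "0 0 -50 0 0 0 0" --pt "0 0 -50 0 0 0 0" --pt "0 0 0 0 0 0 0"

```text
time: 11.3
tool_pos: [420.5, 198.2, 134.9]
tcp_rot: [179.2, 74.9, 99.5]
ft_force: [0.1, 0.1, 0.2]
finger_gap: 85.1
grip_force: 0.0
```

Run:
```python
from h import *
s=log();print(s["joint_pos"].round(1),s["tool_pos"].round(1),s["finger_gap"],s["ft_force"])
t=optics.snapshot("top");b=optics.snapshot("side")
cv2.imwrite("pics/m2t.png",t[:,:,::-1]);cv2.imwrite("pics/m2s.png",b[:,:,::-1])
k=cv2.INTER_CUBIC
cv2.imwrite("pics/m2.png",np.hstack([cv2.resize(t[110:260,70:220,::-1],(400,400),interpolation=k),cv2.resize(b[70:190,170:290,::-1],(400,400),interpolation=k)]))
P,_=fitfk();q=s["joint_pos"]
# up, then tool down over can, finger line along x or y
D=now();D[:3,3]-=150*np.array([0,0,-1])
steps(now(),D);q1,_=path(now(),D,3,q,P)
for psi in (83.7,-96.3,-6.3,173.7):
  print(psi);B=pose([440,85,260],[180,0,psi])
  steps(D,B,14);q2,o=path(D,B,14,q1,P);print(o[::4])
```

```text
[ 52.2  39.7  85.9 -50.7 111.9  49.5] [420.5 198.2 134.9] 85.14646711678665 [0.05826023 0.11784452 0.24516524]
n=3 row: [-4.830e+01  2.000e-02 -1.292e+01] [-0. -0. -0.] (min n 3 )
max dq/row [0.2 5.  1.2 2.  2.6 4.2] err 0.0 q [ 52.  26.  87. -56. 120.  38.]
83.7
n=14 row: [-5.32  0.96  6.9 ] [0.0134 0.0928 0.0174] (min n 8 )
max dq/row [5.1 3.9 1.5 5.3 2.3 3.9] err 0.0 q [  4. -17. 106.   0.  92.  11.]
[[422. 187. 287. 367. 525. 414.]
 [431. 154. 293. 399. 424. 535.]
 [436. 120. 285. 423. 284. 611.]
 [440.  91. 266. 438. 125. 630.]]
-96.3
n=14 row: [ 1.38 -7.91  5.87] [-0.1263  0.0182 -0.1646] (min n 17 )
max dq/row [ 9.8 10.7  7.6 10.7  5.5 21.5] err 58.93 q [  13.  -17.  106.   -7.   91. -152.]
[[413. 188. 281. 308. 522. 384.]
 [397. 153. 276. 176. 375. 463.]
 [405. 115. 275. 209. 196. 572.]
 [432.  89. 265. 386.  91. 627.]]
-6.3
n=14 row: [-2.68  5.76  6.56] [0.0851 0.0637 0.1109] (min n 12 )
max dq/row [4.  5.7 5.2 4.2 4.  5.3] err 0.0 q [  4. -17. 106.   0.  92. 101.]
[[427. 189. 284. 396. 533. 402.]
 [446. 158. 287. 508. 441. 510.]
 [451. 123. 282. 533. 286. 598.]
 [443.  91. 266. 468. 121. 629.]]
173.7
n=14 row: [-4.14 -4.08  6.77] [-0.0596  0.0796 -0.0776] (min n 10 )
max dq/row [ 6.   6.4  4.6  6.2  4.2 10.6] err 0.0 q [  4. -17. 106.   0.  92. -79.]
[[417. 187. 286. 337. 521. 408.]
 [415. 152. 290. 294. 405. 524.]
 [422. 118. 284. 322. 258. 605.]
 [436.  90. 266. 411. 116. 629.]]
```

View pics/m2.png

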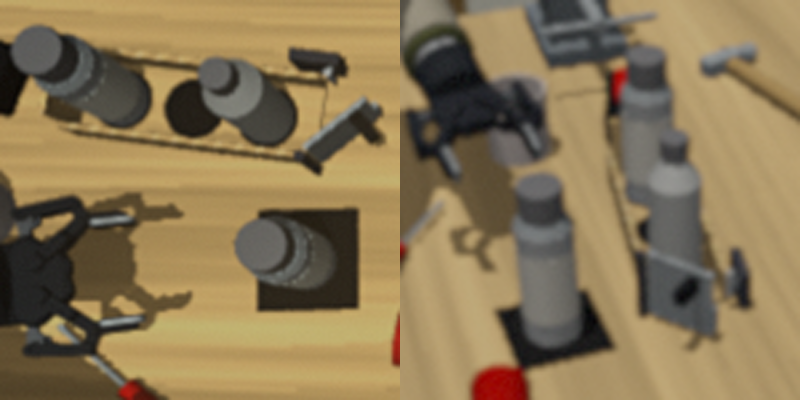

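The can stands free on the mat. Its cap top is at top-view (168.6,202.3) and side-view (212.3,126.4). The neighbours have not moved. The can's pose is known from the arm, so I'll use it to correct the cameras' offsets.

Run:
```python
from h import *
P,_=fitfk();X=np.load("X.npy")
Tc=pose([443.7,60.9,98.0],[180,75.05,99.9])@X;print("arm says can",Tc[:3,3].round(1),Tc[:3,2].round(3))
STAND=lambda x,y,z:pose([x,y,z],[0,0,0])
BOT=[rings([(30,0),(30,125)]),rings([(30,125),(16,150)]),rings([(16,150),(16,178)])]
def fit(n,im,parts,x,y,z,excl=()):
    p=np.array([x,y],float)
    for it in range(2):
        s=sil(n,parts,STAND(*p,z));m=np.full(im.shape[:2],cv2.GC_BGD,np.uint8)
        m[cv2.dilate(s,np.ones((11,11)))>.5]=cv2.GC_PR_BGD;m[s>.5]=cv2.GC_PR_FGD;m[cv2.erode(s,np.ones((7,7)))>.9]=cv2.GC_FGD
        cv2.grabCut(im,m,None,np.zeros((1,65)),np.zeros((1,65)),5,cv2.GC_INIT_WITH_MASK)
        k=((m==1)|(m==3)).astype(float)
        o=minimize(lambda p:np.abs(sil(n,parts,STAND(*p,z))-k).sum(),p,method="Nelder-Mead",options=dict(initial_simplex=p+np.array([[0,0],[4,0],[0,4]]),xatol=.05))
        p=o.x
    return p,o.fun,k.sum()
caps={"top":(168.6,202.3),"side":(212.3,126.4)}
for n,f in(("top","m2t"),("side","m2s")):
    im=cv2.imread(f"pics/{f}.png")
    print(n,"can cap click",at(n,caps[n],190),"fit",fit(n,im,PARTS,440,84,4))
    print(n,"can2",fit(n,im,PARTS,611,296,6),"bottle",fit(n,im,BOT,593.5,132,6))
```

```text
arm says can [439.7  84.    3.3] [-0.  0.  1.]
top can cap click [436.71950074  80.57141233] fit (array([439.90511894,  84.62769222]), np.float64(72.83529411764707), np.float64(820.0))
top can2 (array([609.37634277, 298.70623779]), np.float64(200.47450980392156), np.float64(1313.0)) bottle (array([592.97093582, 136.19184303]), np.float64(87.10196078431372), np.float64(869.0))
side can cap click [441.93733166  72.25387097] fit (array([440.06860352,  80.62927246]), np.float64(53.07843137254902), np.float64(867.0))
side can2 (array([612.46319675, 299.12390566]), np.float64(199.86666666666667), np.float64(834.0)) bottle (array([583.51857013, 106.61717913]), np.float64(225.76862745098038), np.float64(891.0))
```

Run:
```python
from h import *
im=cv2.imread("pics/m2t.png");g=im.max(2).astype(float)
print(im[140:162,126:160].max(2))
BOT=[rings([(30,0),(30,125)]),rings([(30,125),(16,150)]),rings([(16,150),(16,178)])]
ex=np.maximum(sil("top",BOT,pose([593,136.2,6],[0,0,0])),sil("top",PARTS,pose([609.4,298.7,6],[0,0,0])))
ok=cv2.dilate(ex,np.ones((3,3)))<.05
win=np.zeros_like(ok);win[137:164,127:160]=1;ok&=win
d=rings([(34,0)])
def f(p):
    s=sil("top",[d],pose([p[0],p[1],6],[0,0,0]));return s
def cost(p):
    s=f(p)[ok];A=np.c_[s,1-s];c,*_=np.linalg.lstsq(A,g[ok],rcond=None);return ((A@c-g[ok])**2).sum()
p=np.array([601.5,217.])
o=minimize(cost,p,method="Nelder-Mead",options=dict(initial_simplex=p+np.array([[0,0],[4,0],[0,4]]),xatol=.05));print(o.x,o.fun,ok.sum())
```

```text
[[179 193 195 194 194 194 194 195 195 196 188 163 137 103  74  59  54  54
   58  84  99 100  99  99  99  99 102 103  98  78  51  41  40  65]
 [156 193 197 192 193 193 193 195 193 176 144  99  63  46  33  28  29  31
   41  68  91 100  97 101 103 103 103  98  85  60  45  38  44  73]
 [124 177 195 195 195 195 195 191 168 127  82  44  30  28  33  31  33  31
   35  55  84  92  94  94  97  98  90  77  64  49  42  43  64 100]
 [ 90 162 193 193 195 195 195 174 123  68  36  30  32  34  35  34  34  34
   33  53  90  94  82  75  71  70  63  52  45  40  43  58  95 118]
 [ 78 158 193 196 195 196 188 148  82  36  30  32  32  33  34  34  34  33
   34  59  98 109  95  73  56  49  44  43  43  46  59  79 114 125]
 [ 75 157 193 196 196 195 166 106  51  30  31  33  33  36  35  33  34  33
   33  54 100 115 113 101  84  69  60  60  61  73  99 110 125 129]
 [ 72 156 192 196 197 189 138  67  32  31  33  31  35  36  34  35  34  33
   33  48  93 114 121 117 113 108 103 105 105 110 125 128 128 128]
 [ 70 155 193 197 195 174 110  46  28  33  33  33  36  34  33  36  35  35
   32  43  79 113 120 122 122 125 124 1
[... 1353 characters left out ...]
6  37  35  37  34
   35  37  36  38  32  32  55 107 161 194 197 194 177 146 112  80]
 [170 169 171 174 176 180 179 158 108  55  34  33  34  33  35  36  34  36
   35  36  33  32  33  51 105 163 189 193 192 195 191 182 167 127]
 [160 157 163 167 169 170 169 167 143  97  61  38  30  30  31  33  35  34
   30  32  31  37  60  99 150 181 187 183 178 180 182 186 185 159]
 [175 174 178 177 172 171 165 164 157 147 122  89  70  55  41  32  30  34
   40  50  62  83 123 147 165 173 174 168 167 166 169 172 176 165]
 [169 180 184 181 177 179 177 178 182 185 176 160 149 130 100  80  77  83
   96 111 133 146 159 162 163 167 166 165 165 165 165 164 167 165]]
[603.14459229 218.89712524] 171135.73104170174 571
```

Run:
```python
from h import *
im=cv2.imread("pics/m2t.png");g=im.max(2).astype(float)
pts=[]
c0=np.array([142.8,150.2])
for a in np.radians(np.r_[40:260:5]):  # image angle, x right y down: left & bottom arcs
    d=np.array([np.cos(a),np.sin(a)]);rr=np.arange(7,16,.1)
    u=c0+rr[:,None]*d;v=cv2.remap(g.astype(np.float32),u[:,:1].astype(np.float32),u[:,1:].astype(np.float32),cv2.INTER_LINEAR)[:,0]
    i=np.argmax(v>110)
    if i>0: pts.append((np.degrees(a),*at("top",u[i],6)))
pts=np.array(pts)
o=least_squares(lambda p:np.hypot(pts[:,1]-p[0],pts[:,2]-p[1])-34,[602,217],loss="soft_l1");print(o.x,np.round(o.fun,1))
o=least_squares(lambda p:np.hypot(pts[:,1]-p[0],pts[:,2]-p[1])-p[2],[602,217,34],loss="soft_l1");print(o.x)
P,_=fitfk();s=sensors.sense();D=now();D[2,3]+=150
B=lambda z,x=440,y=84:pose([x,y,z],[180,0,83.7])
steps(now(),D,3);steps(D,B(260),12)
```

```text
[602.79485817 219.38633762] [-0.9 -0.9 -0.6 -0.  -0.   0.2  0.1 -0.3 -0.2 -0.3 -0.2 -0.1  0.1 -0.4
 -0.6 -0.4  0.3  0.5  0.9  0.6  0.3 -0.1 -0.6 -0.6 -0.5 -0.1 -0.   0.1
  0.2  0.4  0.2  0.1 -0.1 -0.3 -0.2 -0.1 -0.   0.  -0.3 -0.6 -0.3 -0.6
 -0.4 -0.5]
[602.54921732 219.74940159  33.64336216]
n=3 row: [-4.830e+01  2.000e-02 -1.292e+01] [-0. -0. -0.] (min n 3 )
n=12 row: [-6.21  1.1   8.16] [0.0156 0.1083 0.0203] (min n 8 )
```

Emit:
apply_moves --pt "-48.3 0 -12.9 0 0 0 0" --pt "-48.3 0 -12.9 0 0 0 0" --pt "-48.3 0 -12.9 0 0 0 0" --pt "-6.2 1.1 8.2 0.0156 0.1083 0.0203 0" --pt "-6.2 1.1 8.2 0.0156 0.1083 0.0203 0" --pt "-6.2 1.1 8.2 0.0156 0.1083 0.0203 0" --pt "-6.2 1.1 8.2 0.0156 0.1083 0.0203 0" --pt "-6.2 1.1 8.2 0.0156 0.1083 0.0203 0" --pt "-6.2 1.1 8.2 0.0156 0.1083 0.0203 0" --pt "-6.2 1.1 8.2 0.0156 0.1083 0.0203 0" --pt "-6.2 1.1 8.2 0.0156 0.1083 0.0203 0" --pt "-6.2 1.1 8.2 0.0156 0.1083 0.0203 0" --pt "-6.2 1.1 8.2 0.0156 0.1083 0.0203 0" --pt "-6.2 1.1 8.2 0.0156 0.1083 0.0203 0" --pt "-6.2 1.1 8.2 0.0156 0.1083 0.0203 0" --pt "0 0 0 0 0 0 0" --pt "0 0 0 0 0 0 0"

```text
time: 13.52
tool_pos: [439.5, 82.5, 259.2]
tcp_rot: [-180.0, 0.1, 83.5]
ft_force: [0.1, 0.6, 0.1]
finger_gap: 85.7
grip_force: 0.0
```

Run:
```python
from h import *
s=sensors.sense();print(s["tool_pos"],s["tcp_rot"])
B=lambda z,x=439.8,y=84:pose([x,y,z],[180,0,83.7])
steps(now(),B(210),2);steps(B(210),B(157),3)
```

```text
[439.54264945  82.46272085 259.2488452 ] [-1.79957271e+02  1.42789094e-01  8.35437289e+01]
n=2 row: [ 0.82  0.06 24.62] [-0.0004  0.0012 -0.0014] (min n 1 )
n=3 row: [ 0.    0.   17.67] [ 0. -0. -0.] (min n 1 )
```

Emit:
apply_moves --pt "0.8 0 24.6 0 0 -0.001 0" --pt "0.8 0 24.6 0 0 -0.001 0" --pt "0 0 19.3 0 0 0 0" --pt "0 0 19.3 0 0 0 0" --pt "0 0 19.3 0 0 0 0" --pt "0 0 0 0 0 0 0"

```text
time: 14.28
tool_pos: [438.8, 84.9, 150.9]
tcp_rot: [-179.8, 0.1, 83.8]
ft_force: [1.0, -0.8, -0.3]
finger_gap: 85.4
grip_force: 0.0
```

Emit:
apply_moves --pt "0 0 0 0 0 0 0.3" --pt "0 0 0 0 0 0 0.7" --pt "0 0 0 0 0 0 0.7" --pt "0 0 0 0 0 0 0.7" --pt "0 0 0 0 0 0 0.7" --force 40

```text
time: 14.9
tool_pos: [440.8, 84.6, 153.9]
tcp_rot: [179.9, 0.0, 83.7]
ft_force: [-1.6, 0.2, 6.1]
finger_gap: 46.8
grip_force: 41.1
```

Emit:
apply_moves --pt "0 0 -20 0 0 0 0.7" --pt "0 0 -50 0 0 0 0.7" --pt "0 0 -50 0 0 0 0.7" --pt "0 0 -50 0 0 0 0.7" --pt "0 0 -50 0 0 0 0.7" --pt "0 0 0 0 0 0 0.7" --pt "0 0 0 0 0 0 0.7" --force 50

```text
time: 15.78
tool_pos: [440.0, 84.6, 371.8]
tcp_rot: [-180.0, 0.0, 83.7]
ft_force: [0.3, 0.2, -2.6]
finger_gap: 47.1
grip_force: 52.4
```

Run:
```python
from h import *
s=sensors.sense();print(s["tool_pos"],s["tcp_rot"],s["finger_gap"],s["ft_force"])
P,_=fitfk()
B=lambda z,x=602.5,y=219:pose([x,y,z],[180,0,83.7])
T=now();steps(T,B(T[2,3]),8);q,_=path(T,B(T[2,3]),8,s["joint_pos"],P);steps(B(380),B(170),7)
q,_=path(B(375),B(165),7,q,P)
```

```text
[440.03372944  84.56734231 371.7824888 ] [-1.79959924e+02  4.99625392e-02  8.37223056e+01] 47.07256887414301 [ 0.29346452  0.15785243 -2.59276537]
n=8 row: [18.93 18.35 -0.02] [-0.0001  0.0001  0.    ] (min n 4 )
max dq/row [1.9 4.  4.5 0.  0.6 1.9] err 0.0 q [ 15.  13.  64.  -0. 102.  22.]
n=7 row: [-0.  0. 30.] [ 0. -0. -0.] (min n 4 )
max dq/row [0.  1.1 3.3 0.  3.1 0. ] err 0.0 q [15. 16. 83. -0. 81. 22.]
```

Emit:
apply_moves --pt "18.9 18.4 0 0 0 0 0.7" --pt "18.9 18.4 0 0 0 0 0.7" --pt "18.9 18.4 0 0 0 0 0.7" --pt "18.9 18.4 0 0 0 0 0.7" --pt "18.9 18.4 0 0 0 0 0.7" --pt "18.9 18.4 0 0 0 0 0.7" --pt "18.9 18.4 0 0 0 0 0.7" --pt "18.9 18.4 0 0 0 0 0.7" --pt "0 0 0 0 0 0 0.7" --pt "0 0 0 0 0 0 0.7" --pt "0 0 0 0 0 0 0.7"

```text
time: 17.15
tool_pos: [602.5, 218.3, 372.3]
tcp_rot: [-180.0, 0.1, 83.7]
ft_force: [0.5, -0.2, -2.2]
finger_gap: 46.5
grip_force: 52.9
```

Run:
```python
from h import *
s=sensors.sense();print(s["tool_pos"],s["tcp_rot"],s["finger_gap"],s["ft_force"])
T=now();G=T.copy();G[:2,3]=[602.5,219];G[:3,:3]=pose([0,0,0],[180,0,83.7])[:3,:3];steps(T,G,1)
t=optics.snapshot("top");b=optics.snapshot("side")
cv2.imwrite("pics/m3t.png",t[:,:,::-1]);cv2.imwrite("pics/m3s.png",b[:,:,::-1])
k=cv2.INTER_CUBIC
cv2.imwrite("pics/m3.png",np.hstack([cv2.resize(t[90:240,60:210,::-1],(400,400),interpolation=k),cv2.resize(b[20:170,170:320,::-1],(400,400),interpolation=k)]))
```

```text
[602.47514785 218.32836044 372.31439171] [-1.79975813e+02  5.77222339e-02  8.37079769e+01] 46.54769422319237 [ 0.5272133  -0.15725423 -2.20291146]
n=1 row: [ 0.67 -0.05 -0.  ] [-0.0004  0.001   0.0001] (min n 1 )
```

View pics/m3.png

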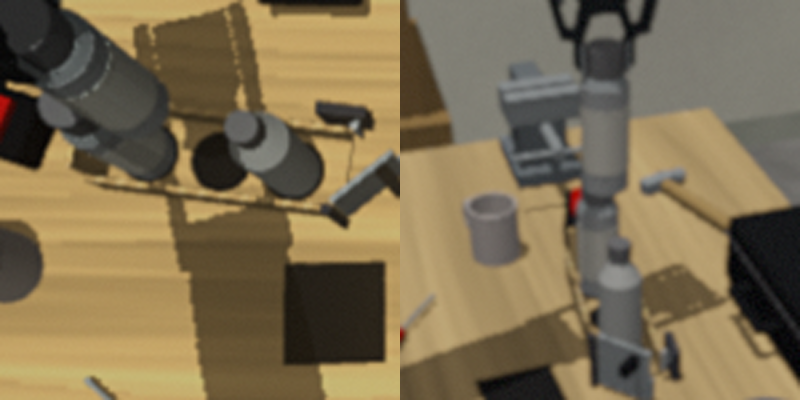

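The can hangs upright above the disc, which is seen in the crop at (218,160) between the two neighbours. Nothing is in the way, so I'll lower it.

Emit:
apply_moves --pt "0.4 0 30 0 0 0 0.7" --pt "0 0 35 0 0 0 0.7" --pt "0 0 35 0 0 0 0.7" --pt "0 0 35 0 0 0 0.7" --pt "0 0 35 0 0 0 0.7" --pt "0 0 25 0 0 0 0.7" --pt "0 0 12 0 0 0 0.7" --pt "0 0 0 0 0 0 0.7" --pt "0 0 0 0 0 0 0.7"

```text
time: 18.38
tool_pos: [603.9, 219.3, 167.4]
tcp_rot: [179.9, -0.0, 83.7]
ft_force: [0.2, -0.3, -1.8]
finger_gap: 46.7
grip_force: 53.1
```

Run:
```python
from h import *
T=now();G=T.copy();G[:2,3]=[602.5,219];G[2,3]=160;G[:3,:3]=pose([0,0,0],[180,0,83.7])[:3,:3];steps(T,G,1)
t=optics.snapshot("top")
cv2.imwrite("pics/m4t.png",t[:,:,::-1]);b=optics.snapshot("side");cv2.imwrite("pics/m4s.png",b[:,:,::-1])
```

```text
n=1 row: [-0.46 -1.42  7.36] [ 0.0025 -0.0002  0.0005] (min n 1 )
```

Emit:
apply_moves --pt "-0.3 -1.2 4 0 0 0 0.7" --pt "0 0 4 0 0 0 0.7" --pt "0 0 0 0 0 0 0.7"

```text
time: 18.85
tool_pos: [601.3, 218.8, 156.8]
tcp_rot: [-179.9, 0.1, 83.7]
ft_force: [-0.2, 0.3, -2.0]
finger_gap: 46.6
grip_force: 53.1
```

Emit:
apply_moves --pt "0 0 1.5 0 0 0 0.7" --pt "0 0 0 0 0 0 0.7"

```text
time: 19.1
tool_pos: [601.9, 219.0, 156.1]
tcp_rot: [180.0, 0.0, 83.7]
ft_force: [0.9, 0.6, -1.5]
finger_gap: 47.2
grip_force: 53.1
```

Emit:
apply_moves --pt "0 0 1.5 0 0 0 0.7" --pt "0 0 0 0 0 0 0.7"

```text
time: 19.35
tool_pos: [602.1, 219.2, 156.1]
tcp_rot: [179.9, -0.0, 83.7]
ft_force: [-3.7, -0.5, 5.9]
finger_gap: 46.9
grip_force: 54.1
```

Emit:
apply_moves --pt "0 0 0 0 0 0 0.4" --pt "0 0 0 0 0 0 0.2" --pt "0 0 0 0 0 0 0.1" --pt "0 0 -10 0 0 0 0.1" --pt "0 0 -40 0 0 0 0.1" --pt "0 0 -50 0 0 0 0.1" --pt "0 0 -50 0 0 0 0.3" --pt "-40 0 0 0 0 0 0.6" --pt "-60 0 0 0 0 0 1" --pt "-60 0 0 0 0 0 1" --pt "-60 -20 0 0 0 0 1" --pt "-60 -20 0 0 0 0 1" --pt "-60 -20 0 0 0 0 1" --pt "0 0 0 0 0 0 1"

```text
time: 21.1
tool_pos: [504.6, -114.2, 306.0]
tcp_rot: [179.9, 0.1, 83.4]
ft_force: [0.6, 0.4, 0.4]
finger_gap: 0.4
grip_force: 0.0
```

Run:
```python
from h import *
s=sensors.sense();print(s["tool_pos"],s["tcp_rot"],s["finger_gap"])
t=optics.snapshot("top");b=optics.snapshot("side")
cv2.imwrite("pics/m5t.png",t[:,:,::-1]);cv2.imwrite("pics/m5s.png",b[:,:,::-1])
k=cv2.INTER_CUBIC
cv2.imwrite("pics/m5.png",np.hstack([cv2.resize(t[110:190,70:230,::-1],(800,400),interpolation=k)]))
for n,X in(("can",[602.5,218.6,6]),("hinge",[0,0,0])):
  if n=="can":print(proj("top",[X,[602.5,218.6,192]]),proj("side",[X,[602.5,218.6,192]]))
```

```text
[ 504.56162369 -114.21926519  305.95609442] [1.79918902e+02 1.22064429e-01 8.33959728e+01] 0.42532176299509067
[[142.94149334 150.20972986]
 [115.99882827 131.9243738 ]] [[247.49011998 138.45740915]
 [246.69747767  96.37134578]]
```

View pics/m5.png

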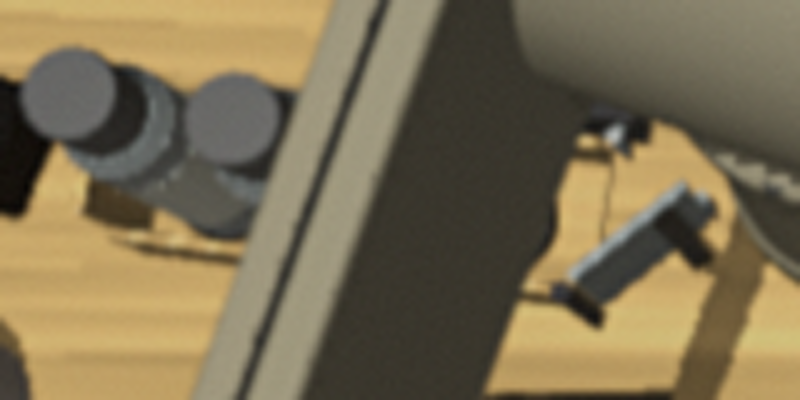

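Top view: our can's cap is at crop (233,119), in line with can2's cap at (68,93). The gate's top runs from crop (575,280) to (690,187), and the end of its push block is near (705,260). Next I'll fit the gate.

```bash
cat >> h.py <<'E'
ex=np.array([np.cos(np.radians(-6.3)),np.sin(np.radians(-6.3))])
def rot(a):return np.array([[np.cos(a),-np.sin(a)],[np.sin(a),np.cos(a)]])
def handle(h,th):
    g=rot(-th)@ex;y=rot(np.pi/2)@g;return h+65*g-37*y,y
def push(h,th,gap,z=60):
    p,y=handle(h,th);p=p-(11+gap)*y;return pose([*p,z],[180,0,np.degrees(np.arctan2(y[1],y[0]))])
E
python3 - <<'E'
from h import *
off=np.array([0.,0.])
ct=[at("top",(70+u/5,110+v/5),z) for u,v,z in((575,282,90),(690,187,90),(705,260,84))];print("clicks",np.round(ct,1))
h0=np.array([544.4,80.3])
def f(p):
    h=p[:2];g=rot(-p[2])@ex
    hd,y=handle(h,p[2])
    free=h+85*g
    d=[(ct[0]-h)@y,(ct[1]-free)@y,0.5*((ct[1]-free)@g),*(ct[2]-hd)]
    return np.r_[d,(h-h0)/4]
o=least_squares(f,[*h0,.86]);print(o.x,np.degrees(o.x[2]),o.fun.round(1));np.save("gate.npy",o.x)
hd,y=handle(o.x[:2],o.x[2]);print("handle",hd,y, proj("top",[[*hd,75]]),proj("side",[[*hd,75],[*o.x[:2],90],[*(o.x[:2]+85*(rot(-o.x[2])@ex)),90]]))
can2=at("top",(70+68/5,110+93/5),192);can=at("top",(70+233/5,110+119/5),192);print("can2->can",can2,can,can-can2,np.hypot(*(can-can2)),"expect",-82*np.array([.11,.994]))
im=cv2.imread("pics/m5s.png");cv2.imwrite("pics/m5sc.png",cv2.resize(im[60:180,210:310],(667,600) if 0 else (500,600),interpolation=cv2.INTER_CUBIC))
P,_=fitfk();s=sensors.sense();T=now();h,th=o.x[:2],o.x[2]
a=push(h,th,40,150);b=push(h,th,40,62);print(a[:3,3],b[:3,3])
steps(T,a,8);q,_=path(T,a,8,s["joint_pos"],P);steps(a,b,3)
E
```

```text
clicks [[541.6  71. ]
 [594.7  12.2]
 [556.5   3.2]]
[538.8317514   75.30647168   0.72181237] 41.356802398367975 [-0.8 -1.2 -0.3  1.2  0.9 -1.4 -1.2]
handle [555.26623027   2.34135738] [0.73912347 0.67356996] [[211.8335454  163.14137461]] [[251.94443118 160.08061901]
 [241.36395878 145.11642293]
 [262.4262834  152.61329322]]
can2->can [609.21368087 299.39408797] [597.89079521 216.73447243] [-11.32288566 -82.65961554] 83.43152750191929 expect [ -9.02  -81.508]
[517.57093312 -32.01071057 150.        ] [517.57093312 -32.01071057  62.        ]
n=8 row: [ 9.79 -2.84 19.45] [ 0.0002 -0.      0.09  ] (min n 5 )
max dq/row [1.1 1.6 2.4 0.  2.1 6.3] err 0.0 q [ -9.  -2. 104.  -0.  78.  38.]
n=3 row: [ 0.    0.   29.33] [-0. -0. -0.] (min n 2 )
```

View pics/m5sc.png

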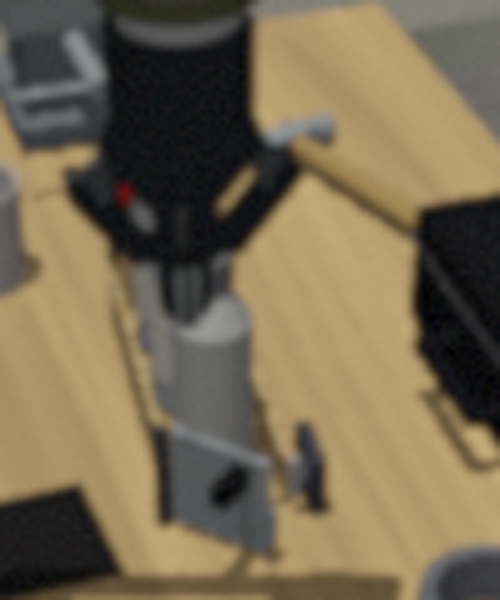

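The side view shows the gate open with its block end near pixel (254,158), about where the fit puts it. The way to it is clear, so I'll go to a standoff outside the block.

Emit:
apply_moves --pt "9.8 -2.8 19.4 0 0 0.09 1" --pt "9.8 -2.8 19.4 0 0 0.09 1" --pt "9.8 -2.8 19.4 0 0 0.09 1" --pt "9.8 -2.8 19.4 0 0 0.09 1" --pt "9.8 -2.8 19.4 0 0 0.09 1" --pt "9.8 -2.8 19.4 0 0 0.09 1" --pt "9.8 -2.8 19.4 0 0 0.09 1" --pt "9.8 -2.8 19.4 0 0 0.09 1" --pt "0 0 29.3 0 0 0 1" --pt "0 0 29.3 0 0 0 1" --pt "0 0 29.3 0 0 0 1" --pt "0 0 0 0 0 0 1" --pt "0 0 0 0 0 0 1"

```text
time: 22.82
tool_pos: [518.5, -30.8, 62.8]
tcp_rot: [179.9, -0.0, 42.6]
ft_force: [0.5, 0.1, 0.7]
finger_gap: -0.1
grip_force: 0.0
```

Run:
```python
from h import *
x=np.load("gate.npy");h,th=x[:2],x[2];T=now();print(T[:3,3],sensors.sense()["ft_force"])
a=push(h,th,2);steps(T,a,5)
m=push(h,.4,-1);steps(a,m,6);e=push(h,.1,-1);steps(m,e,6);f=push(h,-.05,-1);steps(e,f,4)
t=optics.snapshot("top");cv2.imwrite("pics/m6t.png",t[:,:,::-1])
BOT=[rings([(30,0),(30,125)]),rings([(30,125),(16,150)]),rings([(16,150),(16,178)])]
```

```text
[518.51768781 -30.7576169   62.83364244] [0.49136996 0.0889994  0.69916984]
n=5 row: [7.29 0.07 0.57] [ 0.0003 -0.0001  0.0007] (min n 1 )
n=6 row: [4.05 2.49 0.  ] [ 0.      0.     -0.0536] (min n 2 )
n=6 row: [3.31 2.27 0.  ] [ 0.    0.   -0.05] (min n 2 )
n=4 row: [2.47 1.72 0.  ] [ 0.      0.     -0.0375] (min n 1 )
```

Emit:
apply_moves --pt "7.3 0 0.5 0 0 0 1" --pt "7.3 0 0.5 0 0 0 1" --pt "7.3 0 0.5 0 0 0 1" --pt "7.3 0 0.5 0 0 0 1" --pt "7.3 0 0.5 0 0 0 1" --pt "4.1 2.5 0 0 0 -0.0536 1" --pt "4.1 2.5 0 0 0 -0.0536 1" --pt "4.1 2.5 0 0 0 -0.0536 1"

```text
time: 23.88
tool_pos: [558.8, -3.4, 59.0]
tcp_rot: [180.0, 0.1, 51.8]
ft_force: [0.1, -2.3, 0.0]
finger_gap: -0.2
grip_force: 0.7
```

Emit:
apply_moves --pt "4.1 2.5 0 0 0 -0.0536 1" --pt "4.1 2.5 0 0 0 -0.0536 1" --pt "4.1 2.5 0 0 0 -0.0536 1" --pt "3.3 2.3 0 0 0 -0.05 1" --pt "3.3 2.3 0 0 0 -0.05 1" --pt "3.3 2.3 0 0 0 -0.05 1" --pt "0 0 0 0 0 0 1"

```text
time: 24.75
tool_pos: [582.5, 8.4, 59.0]
tcp_rot: [180.0, 0.0, 69.5]
ft_force: [-0.7, -0.6, 0.2]
finger_gap: -0.1
grip_force: 0.0
```

Run:
```python
from h import *
x=np.load("gate.npy");h=x[:2];T=now();print(T[:3,3],sensors.sense()["ft_force"])
print(push(h,.25,-1)[:3,3])
t=optics.snapshot("top");cv2.imwrite("pics/m7.png",cv2.resize(t[110:190,150:230,::-1],(400,400),interpolation=cv2.INTER_CUBIC))
```

```text
[582.49994857   8.42114416  58.96508486] [-0.71731273 -0.56999428  0.17015008]
[583.11111606   8.42345541  60.        ]
```

Emit:
apply_moves --pt "3.3 2.3 0 0 0 -0.05 1" --pt "3.3 2.3 0 0 0 -0.05 1" --pt "3.3 2.3 0 0 0 -0.05 1" --pt "0 0 0 0 0 0 1"

```text
time: 25.3
tool_pos: [591.8, 15.6, 59.0]
tcp_rot: [-180.0, 0.0, 78.0]
ft_force: [0.4, 0.3, -0.9]
finger_gap: -0.0
grip_force: 0.0
```

Emit:
apply_moves --pt "2.5 1.7 0 0 0 -0.0375 1" --pt "0 0 0 0 0 0 1"

```text
time: 25.55
tool_pos: [594.0, 17.7, 59.0]
tcp_rot: [-180.0, 0.0, 80.3]
ft_force: [-0.0, 0.3, 0.0]
finger_gap: 0.2
grip_force: 0.0
```

Emit:
apply_moves --pt "2.5 1.7 0 0 0 -0.0375 1" --pt "0 0 0 0 0 0 1"

```text
time: 25.8
tool_pos: [595.6, 19.0, 59.0]
tcp_rot: [-179.9, 0.1, 82.5]
ft_force: [-2.3, -4.6, 1.9]
finger_gap: -0.1
grip_force: 2.5
```

Emit:
apply_moves --pt "2 0.7 0 0 0 -0.02 1" --pt "2 0.7 0 0 0 0 1" --pt "0 0 0 0 0 0 1"

```text
time: 26.18
tool_pos: [598.4, 22.3, 59.1]
tcp_rot: [179.9, 0.1, 83.6]
ft_force: [1.6, -5.8, -2.1]
finger_gap: 0.0
grip_force: 2.9
```

Emit:
apply_moves --pt "2 0 0 0 0 0 1" --pt "2 0 0 0 0 0 1" --pt "0 0 0 0 0 0 1"

```text
time: 26.55
tool_pos: [598.9, 26.1, 59.4]
tcp_rot: [179.9, 0.2, 83.5]
ft_force: [1.4, -8.4, 0.9]
finger_gap: -0.2
grip_force: 4.1
```

Emit:
apply_moves --pt "2 0 0 0 0 0 1" --pt "0 0 0 0 0 0 1"

```text
time: 26.8
tool_pos: [598.9, 26.2, 59.4]
tcp_rot: [179.9, 0.3, 83.5]
ft_force: [-0.7, -15.9, 1.9]
finger_gap: 0.1
grip_force: 8.3
```

Emit:
apply_moves --pt "2 0 0 0 0 0 1" --pt "0 0 0 0 0 0 1"

```text
time: 27.05
tool_pos: [598.9, 26.3, 59.4]
tcp_rot: [180.0, 0.5, 83.5]
ft_force: [-2.1, -24.1, 2.1]
finger_gap: -0.2
grip_force: 12.4
```

Emit:
apply_moves --pt "-20 0 0 0 0 0 1" --pt "-40 0 0 0 0 0 1" --pt "-60 0 -10 0 0 0 1" --pt "-60 0 -40 0 0 0 1" --pt "-60 0 -40 0 0 0 1" --pt "-60 0 -40 0 0 0 1" --pt "-60 0 -40 0 0 0 1" --pt "-60 0 0 0 0 0 1" --pt "-60 0 0 0 0 0 1" --pt "0 0 0 0 0 0 1"

```text
time: 28.3
tool_pos: [546.4, -417.6, 207.0]
tcp_rot: [-180.0, 0.0, 83.3]
ft_force: [0.1, 1.3, -1.3]
finger_gap: -0.6
grip_force: 0.0
```

Run:
```python
from h import *
s=sensors.sense();print(s["tool_pos"],s["time"])
t=optics.snapshot("top");b=optics.snapshot("side")
cv2.imwrite("pics/m8t.png",t[:,:,::-1]);cv2.imwrite("pics/m8s.png",b[:,:,::-1])
k=cv2.INTER_CUBIC
cv2.imwrite("pics/m8.png",np.hstack([cv2.resize(t[110:190,70:220,::-1],(500,267),interpolation=k),cv2.resize(b[70:170,210:310,::-1],(267,267),interpolation=k)]) if 0 else np.vstack([cv2.resize(t[110:185,70:220,::-1],(600,300),interpolation=k),cv2.resize(b[75:175,170:370,::-1],(600,300),interpolation=k)]))
```

```text
[ 546.43610094 -417.6280604   206.96327299] 28.3
```

View pics/m8.png

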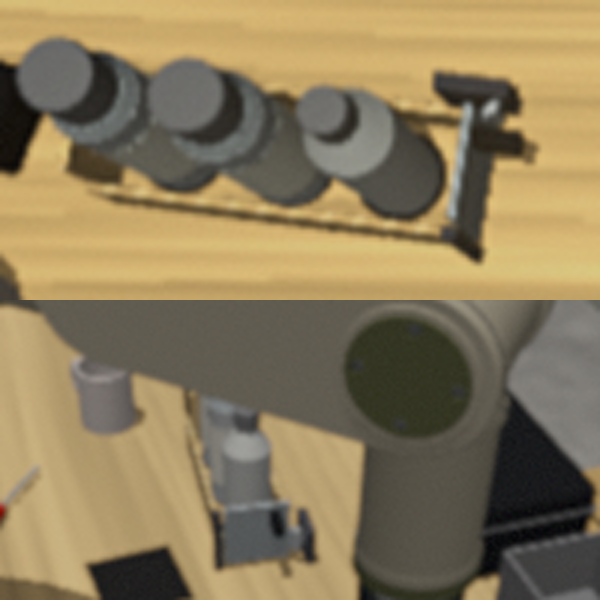

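The gate is seated square across the lane, and the three stand upright in a row with caps at crop (56,75), (187,95) and (327,113). I'll check the centring numerically.

Run:
```python
from h import *
im=cv2.imread("pics/m8t.png");g=cv2.cvtColor(im,cv2.COLOR_BGR2GRAY).astype(float)
# refine cap tops: disc template contrast (inside vs ring just outside)
def ref(x,y,z,R):
    def cost(p):
        s=sil("top",[rings([(R,0)])],pose([p[0],p[1],z],[0,0,0]));b=sil("top",[rings([(R+7,0)])],pose([p[0],p[1],z],[0,0,0]))-s
        m=(s*g).sum()/s.sum();return (s*(g-m)**2).sum()/s.sum()-0.3*(b*np.minimum(abs(g-m),25)).sum()/b.sum()
    p=np.array([x,y]);return minimize(cost,p,method="Nelder-Mead",options=dict(initial_simplex=p+np.array([[0,0],[3,0],[0,3]]))).x
c=lambda u,v,z:at("top",(70+(u+.5)/4-.5,110+(v+.5)/4-.5),z)
A0,K0,B0=c(56,75,192),c(187,95,192),c(327,113,184)
for A,K,B in((A0,K0,B0),(ref(*A0,192,24),ref(*K0,192,24),ref(*B0,184,16))):
    d=(B-A)/np.hypot(*(B-A));print(A.round(1),K.round(1),B.round(1),"len",np.hypot(*(B-A)).round(1),"along",((K-A)@d).round(1),"lateral",(d[0]*(K-A)[1]-d[1]*(K-A)[0]).round(1),"yaw",np.degrees(np.arctan2(-d[0],-d[1])))
```

```text
[609.8 299.4] [598.9 217.4] [591.8 134. ] len 166.3 along 82.7 lateral -1.9 yaw 6.198287166936384
[610.1 300.2] [598.2 219.8] [593.5 138.3] len 162.8 along 81.3 lateral -3.7 yaw 5.859896041728982
```

Run:
```python
from h import *
BOT=[rings([(30,0),(30,125)]),rings([(30,125),(16,150)]),rings([(16,150),(16,178)])]
def fit(f,parts,x,y,z):
    im=cv2.imread(f"pics/{f}.png").astype(np.float32)
    G=np.zeros(im.shape[:2],np.float32)
    b=cv2.GaussianBlur(im,(0,0),.7)
    for c in range(3): G=np.maximum(G,np.hypot(cv2.Sobel(b[...,c],5,1,0),cv2.Sobel(b[...,c],5,0,1)))
    G=np.minimum(G,150)
    def score(p):
        T=pose([*p,z],[0,0,0]);v=[]
        # cylinder edges + cap top ring
        for q in (parts[0],parts[2],parts[2][48:]):
            uv=proj("top",q+T[:3,3]);h=cv2.convexHull(uv.astype(np.float32))[:,0]
            seg=np.vstack([np.linspace(h[i-1],h[i],12) for i in range(len(h))])
            L=np.repeat(np.hypot(*(h-np.roll(h,1,0)).T),12)
            s=cv2.remap(G,seg[:,:1].astype(np.float32),seg[:,1:].astype(np.float32),cv2.INTER_LINEAR)[:,0]
            v.append((s*L).sum()/L.sum())
        return sum(v)
    best=max(((score((x+i,y+j)),x+i,y+j) for i in np.arange(-8,8.1,1) for j in np.arange(-8,8.1,1)))
    o=minimize(lambda p:-score(p),best[1:],method="Nelder-Mead",options=dict(initial_simplex=np.array(best[1:])+np.array([[0,0],[1,0],[0,1]])))
    return o.x.round(1),round(-o.fun,1)
print("mat can",fit("m2t",PARTS,440,84,4))
for f in("m2t","m8t"):
    print(f,"can2",fit(f,PARTS,611,298,6),"bottle",fit(f,BOT,593,136,6))
print("can",fit("m8t",PARTS,602,218,6))
```

```text
mat can (array([438.9,  85.2]), np.float64(363.9))
m2t can2 (array([611.1, 301.2]), np.float64(403.5)) bottle (array([594.3, 138.1]), np.float64(397.3))
m8t can2 (array([610.9, 301.6]), np.float64(395.0)) bottle (array([594.5, 137.7]), np.float64(396.7))
can (array([600.8, 219.2]), np.float64(363.9))
```

```bash
python3 -c "
from bench import r
print(r.hand_in())"
```

```text
the job is handed in; nothing more can be done
None
```

I stood the can on the mat and let go of it there. I then took it from above and set it upright in the empty place, about 2 mm off the disc centre by the camera. The neighbours did not move, the gate is pushed shut onto its stop, and I handed the job in after 28 s of robot time.

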